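Pack a gauge set into the shaped cutouts of its foam insert

TASK

Pack the small dial gauge and the L-shaped bracket into the cutouts of the foam insert that match their shapes, face up, each pressed fully home so that it lies level on the floor of its cutout. The gauge must be home before you fit the white two-legged clip: bring the clip down astride the gauge's stem, one leg in each of the two holes beside it, and press it until its bridge rests on the foam. Let go of everything, and leave the bottle, the stack of dishes and the flask where they stand.

Things in the scene. Friction and masses are not known exactly. Their poses are not given: they have to be found in the camera images.
- insert: Grey foam insert in a low case shell, fixed; 128 (x) x 188 (y) mm, foam top 36 mm above the worktop. Origin: centre of its underside; z up. A keyhole-shaped, an L-shaped cutout and two small holes beside the stem channel, 1.5 mm wider than the parts each side. Springy nibs at the parts' x sides, 5.5 mm below the mouth: a part laid in stays proud; 5 to 10 N down near its origin presses it home.
- gauge_home (a point): Where the gauge's origin lies when home: on the floor of the keyhole cutout (16 mm deep), 20 mm above the worktop, at (18, 42) mm in the insert's frame, axes parallel to the insert's. Home, the gauge's x, y, z axes are parallel to these, its body stands 10 mm out of the foam and its stem 1 mm below the foam's top.
- bracket_home (a point): Where the bracket's origin lies when it is home: on the floor of the L-shaped cutout, 24 mm above the worktop (cutout 12 mm deep), at (-38, -38) mm in the insert's frame. Axes parallel to the insert's. Home, the bracket's axes are parallel to these and it stands 10 mm out of the foam.
- clip_home (a point): Where the clip's origin lies when home: 12 mm above the worktop, between the two leg holes (26 mm deep), at (18, 1) mm in the insert's frame, axes parallel to the insert's. Home, the clip's y axis is parallel to y (either way round), its bridge rests on the foam, and the stem passes between its legs. The seated gauge's round body begins 21 mm away in +y.
- gauge: Dial gauge lying dial up, 140 g: round steel body 40 mm across, 26 mm high, white dial; a round stem 8 mm thick runs out in -y to 57.5 mm from the origin, axis 11 mm above the underside; a dark lug 12 mm wide, 4 to 16 mm high, reaches 29 mm in +y. The underside's rim tapers in 2 mm over 4 mm. Origin: centre of the round body's underside, z up. Grip the body across x.
- bracket: L-shaped aluminium bracket lying flat, 100 g, legs 16 mm wide, 22 mm high. Origin on the underside, mid-width of the long leg, 11 mm from the centre of mass: grip there across x; z up. Long leg: x -8 to 8, y -36 to 49 mm; short leg: x -8 to 52, y -36 to -20 mm. Lower edges taper in 2 mm over 4 mm. It does not fit flipped over.
- clip: White plastic U-shaped clip standing on its two legs, 40 g, 42 (x) x 14 (y) x 38 (z) mm: legs 9 (x) x 12 (y) mm, 24 mm long, centred at x -16.5 and +16.5 mm, under a bridge 42 x 14 x 14 mm. Feet taper in 2 mm over 4 mm. Origin: midway between the feet, on their underside; z up. Half a turn about z makes no difference. Grip the bridge across x.
- pipette_stand: Obstacle: fixed white stand with two upright pipettes, about 300 mm tall, all within 95 mm of its origin horizontally (centre of its foot, on the worktop). The gripper must pass in front of it, nearer the robot.
- mini_centrifuge: Obstacle: fixed white bench centrifuge, up to 200 mm tall, all within 105 mm of its origin horizontally (centre of its underside, on the worktop).
- buffer_bottle: Bystander: upright bottle with a blue cap, 70 mm across, 142 mm tall. Origin: centre of its underside.
- dish_stack: Bystander: two stacked red round dishes, 63 mm across, 29 mm high together. Origin: centre of the underside.
- flask: Bystander: small flat clear flask with an orange cap, lying, 97 (x) x 44 (y) x 26 mm. Origin: centre of the underside.

How it is judged:
By the outcome, as a careful person would: the job done as asked, in the order asked, and still so for the second after the job is handed in, with the robot touching nothing.
It also fails if it takes over 72 s, if anything falls off the work surface, if the arm or the gripper's body presses on something with over 40 N, if the wrist force passes 120 N, or if a joint passes its speed limit or range.

ROBOT

A 7-joint arm with a two-finger parallel gripper is mounted at the origin on the work surface; the furniture and walls round the work are solid. World frame = base frame: x ahead of the robot, y to its left, z up, the work surface at z = 0. Lengths are in m, angles in rad, forces in N, time in s.
With the tool pointing down it reaches from about 0.425 to 0.925 m from the base axis. Payload 6.8 kg.
Tool frame: the origin (TCP) lies at the very end of the fingers, on their centre line; the grasp point (between the pads) lies 19 mm behind it; z points along the fingers, y is the line along which they close (so a half turn about z gives the same grasp; the last joint's range is limited). The gripper opens to 85 mm and grips with 20 to 120 N. Pads are 22 mm wide; open, the fingers measure 114 mm over their backs; the gripper's body (76 mm by 85 mm) begins 54 mm behind the grasp point. The pads swing forward as they close: fully open they stand 13 mm farther back than shut.
Start: joints at [1.191, 0.477, 0.022, 1.555, -0.011, 1.109, -0.083], TCP at [0.181, -0.65, 0.231] pointing down, gripper open.
Joint ranges: [-2.96, 2.96], [-0.34, 2.1], [-1.41, 1.46], [0.24, 2.44], [-1.37, 4.51], [0.17, 1.92], [-2.96, 2.96]. Speed limits (rad/s): [2.39, 2.39, 3.14, 3.14, 3.14, 3.14, 3.14].

INTERFACE

Orientations are given as a unit quaternion [w, x, y, z].
In Python, from station import bot gives the robot as it stands. The module is installed in compiled form; this text tells all that it offers.
- The arm moves only by the shell command python3 -m jog 'ROWS' [OPENING] [FORCE]. ROWS is JSON, a list of rows, each a list of 4 numbers: the shift along the tool's x, y, z in cm, then the turn about the tool's z in rad. In form: [[x, y, z, spin], ...]. A call has 1 to 20 rows; each row is the pose to reach, as a shift and turn from the pose commanded when the call began, along the tool's axes at that moment; what a row does not reach only later rows make up. A row lasts 1/12 s, in which the tool goes at most 41.7 mm and 7.16 degrees, less where a joint would pass 70% of its speed; a pose out of reach is approached as far as the arm can. A call with a gripper value outside its range is refused whole. OPENING is the closure, from -1 (fully open) to 1 (shut), set as the call begins (- or left out, the last holds). The fingers move at their own pace and stop on an object; FORCE is the grip in N (left out, the last holds). Time passes only in rows, so rows that repeat a pose let the fingers close. It gives the time, the measured TCP pose, the force, the opening and the grip force at its end, in the units of the state.
- bot.get_obs(): the state, without advancing time (a new reading comes with each control period).
- bot.read_camera(name): name is "scene" or "top" or "wrist"; returns a dict with "pixels" (420x560x3 uint8, red, green, blue), "depth" (420x560 float32, m along the optical axis (not along the pixel's ray), 0 where there is no reading), "fovy" (degrees; the focal length in pixels is half the picture's height over the tangent of half this angle, whatever the lens; pixels are square), "cx", "cy" (the principal point, pixels), "pose" (4x4, takes a point from camera to world coordinates). Camera axes: x right, y down, z forward; pixel columns grow to the right and rows downward; lengths in m; the calibration is good to about 2 mm. A picture is of the moment at which its call begins.
- bot.hand_in(): hands the job in; it is judged then, once.
The state is a dict: "t": time; "q": joint angles; "joint_vel": joint speeds; "joint_torque": joint torques, N m; "eef_pos": TCP position; "tool_rot": TCP orientation; "contact_force": force on the tool from outside, world axes, zero at the start; "torque": the same for the moment, N m; "gripper_width": opening from 0.0 (shut) to 1.0 (fully open); "grasp_force": force on a finger pad.
Only numpy, scipy, OpenCV 4.12 (cv2) and the standard library are available. Lean on these libraries where they do the work, as an engineer would, in place of code of your own. Each camera call takes 0.05 s, during which the arm holds its last target. There are 200 camera calls.

## Working session

There is one attempt and no reset: what is moved stays moved. The work goes in short steps, Python scripts to look and compute and a shell command to move; the robot and the scene stay as the last step left them, time stands still between calls to the robot, and variables do not carry over. Pictures are saved under pics/ and viewed, at most 10 in all, crops included, and the job is handed in when it is done.

```bash
ls; mkdir -p pics; cat > h.py <<'E'
import numpy as np, cv2
from station import bot
def cam(n):
    c=bot.read_camera(n); c['f']=210/np.tan(np.radians(c['fovy'])/2); return c
def save(c,name,s=None):
    cv2.imwrite('pics/'+name,c['pixels'][:,:,::-1])
def cloud(c):
    v,u=np.mgrid[:420,:560]; d=c['depth']
    P=np.stack([(u-c['cx'])/c['f']*d,(v-c['cy'])/c['f']*d,d],-1)
    return P@c['pose'][:3,:3].T+c['pose'][:3,3]
def ray(c,u,v,z):
    r=c['pose'][:3,:3]@np.array([(u-c['cx'])/c['f'],(v-c['cy'])/c['f'],1.]); o=c['pose'][:3,3]
    return o+r*(z-o[2])/r[2]
E
python3 - <<'E'
from h import *
import pickle
np.set_printoptions(precision=4,suppress=True)
C={n:cam(n) for n in('top','scene','wrist')}
pickle.dump(C,open('c0.pkl','wb'))
for n in C: save(C[n],n+'0.png'); print(n,C[n]['pose'],C[n]['f'],C[n]['cx'],C[n]['cy'])
print(bot.get_obs())
E
```

```text
pics
top [[ 0.0244 -0.9954  0.0922  0.4177]
 [-0.9997 -0.024   0.0053  0.0087]
 [-0.0031 -0.0923 -0.9957  1.0236]
 [ 0.      0.      0.      1.    ]] 441.2125917123755 278.1861942960802 204.2651650741273
scene [[-0.691  -0.4593  0.5583 -0.2754]
 [-0.7227  0.4588 -0.517   0.7365]
 [-0.0187 -0.7606 -0.6489  0.9706]
 [ 0.      0.      0.      1.    ]] 493.8252536762135 282.6456654935172 206.4873569037076
wrist [[ 0.2697 -0.9147 -0.3009  0.257 ]
 [-0.963  -0.2564 -0.0836 -0.6278]
 [-0.0007  0.3123 -0.95    0.3725]
 [ 0.      0.      0.      1.    ]] 321.1428622766677 280.58094247573916 209.93974819359943
{'t': 0.15, 'q': array([ 1.1909,  0.4776,  0.0224,  1.5562, -0.0115,  1.1093, -0.0831]), 'joint_vel': array([-0.0002, -0.002 ,  0.    , -0.0034, -0.0002,  0.0005, -0.0017]), 'joint_torque': array([  0.0031, -59.6926,   1.6101, -28.1488,   0.0126,   0.0064,
        -0.    ]), 'eef_pos': array([ 0.181 , -0.6498,  0.2305]), 'tool_rot': array([-0.0007,  0.9908,  0.1355, -0.0002]), 'contact_force': array([ 0.2961,  1.1314, -0.4861]), 'torque': array([ 0.0109,  0.029 , -0.0284]), 'grasp_force': 0.0, 'gripper_width': 0.9988773219155904}
```

View pics/top0.png

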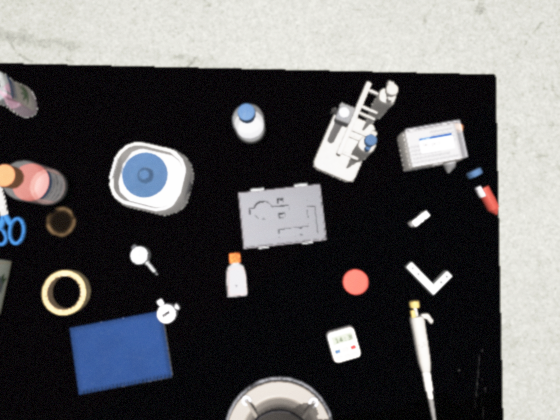

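View pics/scene0.png

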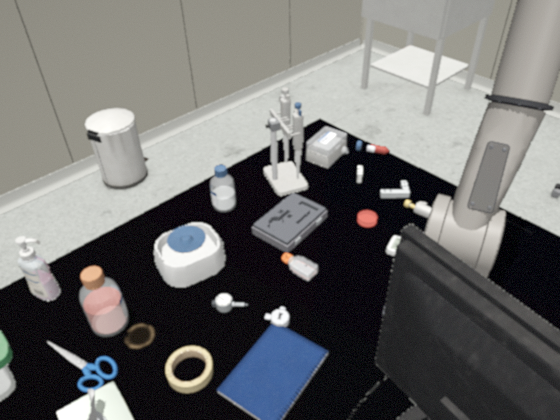

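Top view: insert at (282,216), the gauge probably at (140,256) with its stem toward (155,272), the stopwatch-like decoy at (167,312), the bracket at (430,278) and the clip at (420,218). The pipette stand is at (350,145), the centrifuge at (152,178) and the flask at (236,276). The scene view agrees. Next I'll zoom in with crops.

```bash
python3 - <<'E'
from h import *
import pickle
C=pickle.load(open('c0.pkl','rb'))
t=C['top']['pixels'][:,:,::-1]; s=C['scene']['pixels'][:,:,::-1]
def cr(i,u,v,w,h,W,H): 
    x=cv2.resize(i[v:v+h,u:u+w],(W,H),interpolation=cv2.INTER_CUBIC); return np.clip(x.astype(float)*1.5,0,255).astype(np.uint8)
a=np.hstack([cr(t,230,175,104,78,400,300),cr(t,120,235,80,60,400,300)])
b=np.hstack([cr(t,390,200,80,100,240,300),cr(s,245,185,90,70,300,300),cr(s,205,280,100,60,260,300)])
cv2.imwrite('pics/crops.png',np.vstack([a,b]))
np.set_printoptions(precision=4,suppress=True)
P=cloud(C['top'])
for u,v in[(140,256),(167,312),(430,275),(435,290),(420,218),(300,230),(250,236),(152,178),(250,125),(355,282),(236,280),(340,160)]: print(u,v,P[v,u])
E
```

```text
140 256 [0.3856 0.3227 0.0233]
167 312 [0.2627 0.2567 0.0198]
430 275 [ 0.3578 -0.3385 -0.002 ]
435 290 [ 0.326  -0.3421  0.0198]
420 218 [ 0.4858 -0.3042  0.0361]
300 230 [ 0.4528 -0.0366  0.0267]
250 236 [0.4364 0.0753 0.0341]
152 178 [0.5535 0.2838 0.0935]
250 125 [0.6698 0.0775 0.1077]
355 282 [ 0.339  -0.1635  0.0152]
236 280 [0.3375 0.1044 0.0236]
340 160 [ 0.6176 -0.1267  0.0141]
```

View pics/crops.png

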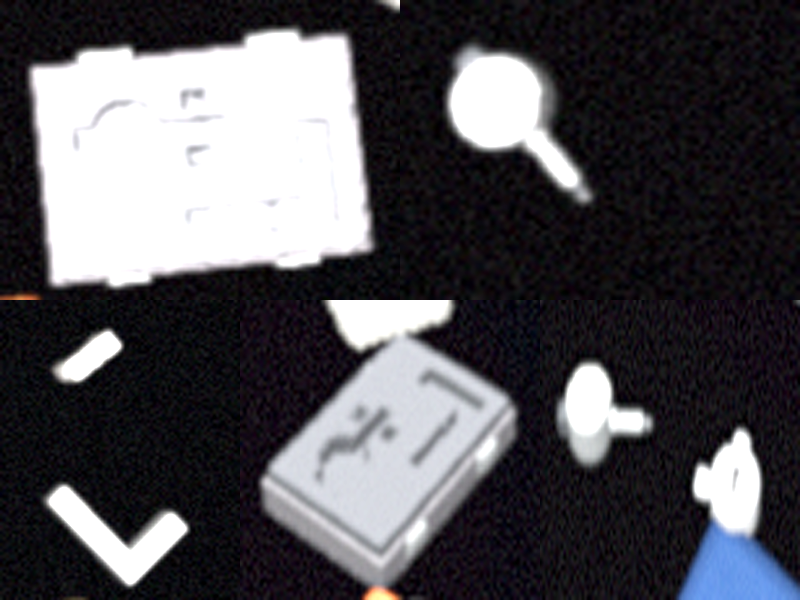

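The crops show the insert with the keyhole's round end at the left (+y), its stem channel running toward -y, and the two clip holes beside it. The L cutout is at the lower right, so the insert's axes are close to the world's. The bracket is the right way up (long leg up-left, short leg up-right). The gauge is the round one with the stem, and the other round object is a decoy. Next I'll get coarse poses.

```bash
cat >> h.py <<'E'
def brightblobs(c,z,thr=110,amin=40,roi=None):
    """contours of bright pixels, cast to plane z -> list of (area_px, contour Nx2 world mm)"""
    m=(c['pixels'].min(2)>thr).astype(np.uint8)
    if roi: k=np.zeros_like(m); u,v,w,h=roi; k[v:v+h,u:u+w]=1; m*=k
    cs,_=cv2.findContours(m,cv2.RETR_EXTERNAL,cv2.CHAIN_APPROX_NONE)
    return [np.array([ray(c,a,b,z)[:2]*1000 for a,b in x[:,0]],np.float32) for x in sorted(cs,key=cv2.contourArea)[::-1] if cv2.contourArea(x)>amin]
E
python3 - <<'E'
from h import *
import pickle
np.set_printoptions(precision=1,suppress=True)
C=pickle.load(open('c0.pkl','rb')); t=C['top']; P=cloud(t)*1000
for n,z,roi in(('bracket',.022,(400,255,60,45)),('clip',.038,(402,200,35,33)),('gauge',.026,(122,240,42,42))):
    for w in brightblobs(t,z,110,30,roi)[:2]:
        r=cv2.minAreaRect(w); print(n,len(w),r); print(cv2.approxPolyDP(w[:,None],6,True)[:,0].tolist())
# depth blobs, two views
for n in('top','scene'):
    Q=cloud(C[n])*1000
    for o,(x,y),r,lo,hi in(('gauge',(386,323),40,15,35),('bracket',(350,-338),60,12,35),('clip',(486,-304),35,28,50),('insert',(465,0),125,28,45)):
        k=(np.hypot(Q[...,0]-x,Q[...,1]-y)<r)&(Q[...,2]>lo)&(Q[...,2]<hi); q=Q[k]
        print(n,o,len(q),q.mean(0),np.percentile(q[:,2],[10,50,90]),cv2.minAreaRect(q[:,:2].astype(np.float32)))
E
```

```text
bracket 97 ((368.0450134277344, -327.0775146484375), (89.15309143066406, 62.45591735839844), 45.865562438964844)
[[377.9125671386719, -276.6673278808594], [317.26226806640625, -334.5727233886719], [355.9167175292969, -377.4197998046875], [368.9220886230469, -364.12152099609375], [343.78118896484375, -334.7778625488281], [387.17120361328125, -290.1746520996094]]
clip 45 ((483.65631103515625, -302.136474609375), (18.9246768951416, 50.79065704345703), 40.102394104003906)
[[497.39239501953125, -323.769775390625], [499.2045593261719, -305.9095153808594], [471.6905212402344, -279.0124206542969], [467.6582336425781, -296.8262634277344]]
gauge 79 ((381.3888854980469, 309.8962097167969), (76.41783905029297, 41.561832427978516), 65.38005065917969)
[[409.99127197265625, 336.65887451171875], [376.3025207519531, 341.5733947753906], [367.6734924316406, 329.8492126464844], [370.3387451171875, 311.9958801269531], [346.57940673828125, 283.8180847167969], [379.4117736816406, 305.7182922363281], [399.5086669921875, 306.7608642578125]]
top gauge 268 [387.8 323.6  23.7] [20.8 24.1 26.3] ((385.42684936523
[... 482 characters left out ...]
25683594), (122.22885131835938, 181.16714477539062), 7.535329818725586)
scene gauge 233 [384.3 328.1  25. ] [17.8 26.4 29.2] ((381.351806640625, 325.3786315917969), (63.159706115722656, 41.116966247558594), 16.405969619750977)
scene bracket 194 [ 348.  -323.7   20.4] [14.6 21.2 24.2] ((347.6236572265625, -326.30560302734375), (92.36878204345703, 53.90022277832031), 81.17664337158203)
scene clip 46 [ 483.  -300.1   35.9] [29.8 36.5 40.1] ((485.6336669921875, -302.8791198730469), (12.720850944519043, 44.88995361328125), 40.113101959228516)
scene insert 1704 [480.3  12.8  35.7] [31.8 36.1 38.8] ((482.0721130371094, 8.443084716796875), (132.01077270507812, 190.19818115234375), 9.354912757873535)
```

```bash
cat >> h.py <<'E'
from scipy.spatial.transform import Rotation as R
def go(x,y,z,psi):
    """mm, deg -> one jog row (cm, rad) from the present pose"""
    o=bot.get_obs(); T=R.from_quat(o['tool_rot'],scalar_first=True).as_matrix()
    d=T.T@(np.array([x,y,z])/1000-o['eef_pos'])*100
    a=np.degrees(np.arctan2(T[1,0],T[0,0])); s=-((psi-a+180)%360-180)
    print('row',d.round(2),round(np.radians(s),4),'now',(o['eef_pos']*1000).round(1),round(a,2),'F',o['contact_force'].round(1),'t',round(o['t'],2),'q',o['q'].round(2))
E
python3 -m jog '[[25.2,-27.6,8,-0.487],[25.2,-27.6,8,-0.487],[25.2,-27.6,8,-0.487],[25.2,-27.6,8,-0.487],[25.2,-27.6,8,-0.487],[25.2,-27.6,8,-0.487],[25.2,-27.6,8,-0.487],[25.2,-27.6,8,-0.487],[25.2,-27.6,8,-0.487],[25.2,-27.6,8,-0.487],[25.2,-27.6,8,-0.487],[25.2,-27.6,8,-0.487],[25.2,-27.6,8,-0.487]]' -1
python3 - <<'E'
from h import *
import pickle
c=cam('wrist'); save(c,'w1.png'); pickle.dump(c,open('w1.pkl','wb')); go(350,-316,150,43.5)
E
```

```text
t: 1.23
eef_pos: [0.3493, -0.3184, 0.1515]
tool_rot: [0.0, 0.929, 0.369, -0.0]
contact_force: [-0.0, -0.1, 0.5]
gripper_width: 0.997
grasp_force: 0.0
row [ 0.24 -0.13  0.16] -0.0034 now [ 349.1 -318.6  151.6] 43.31 F [-0.3 -0.5  0.2] t 1.28 q [ 0.81  0.26 -0.23  2.09  0.08  0.8  -0.29]
```

View pics/w1.png

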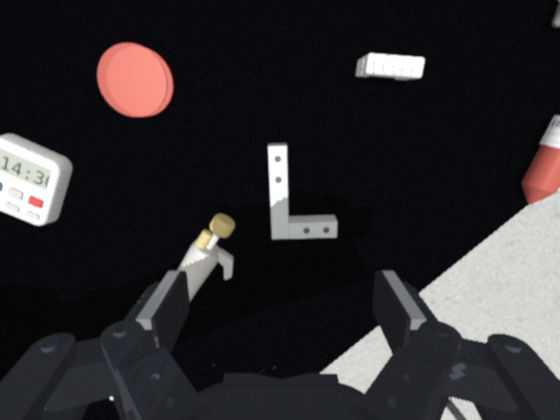

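The wrist view shows the bracket with its long leg up at u≈278 (v 144–238) and its short leg running right to u≈337. The clip is at (393,66), the red dishes at (135,80), and the fingers are at the bottom sides.

```bash
python3 - <<'E'
from h import *
import pickle
np.set_printoptions(precision=1,suppress=True)
c=pickle.load(open('w1.pkl','rb')); g=c['pixels'].min(2); print(g[200,260:300].tolist(), g[227,280:345:4].tolist(), g[225:245,310].tolist(), g[55:85,390].tolist())
P=cloud(c)*1000
for u,v in((278,200),(310,228),(390,66)):print(P[v-4:v+5,u-4:u+5].reshape(-1,3).mean(0))
for thr in(110,150):
  for n,z,roi in(('bracket',.022,(255,130,95,125)),('clip',.038,(345,40,90,50))):
    w=brightblobs(c,z,thr,100,roi)[0]; r=cv2.minAreaRect(w); print(n,thr,r); print(cv2.approxPolyDP(w[:,None],3,True)[:,0].tolist())
E
```

```text
[10, 7, 9, 9, 10, 12, 16, 12, 24, 104, 197, 247, 255, 255, 255, 255, 251, 230, 210, 221, 223, 202, 181, 172, 171, 171, 166, 144, 90, 31, 7, 3, 10, 3, 7, 9, 2, 6, 6, 7] [170, 169, 165, 171, 171, 171, 161, 153, 172, 171, 172, 146, 146, 173, 151, 3, 6] [169, 170, 169, 167, 162, 159, 159, 163, 165, 164, 164, 162, 141, 95, 41, 10, 7, 7, 6, 7] [228, 255, 255, 255, 255, 255, 255, 255, 255, 255, 255, 255, 255, 255, 255, 255, 255, 255, 255, 236, 196, 143, 94, 45, 10, 7, 7, 3, 8, 7]
[ 346.4 -316.6   21.5]
[ 347.1 -355.9   21.7]
[ 480.6 -302.9   37.7]
bracket 110 ((365.98541259765625, -327.5564880371094), (86.82159423828125, 58.99785614013672), 46.320072174072266)
[[375.6405029296875, -277.6531982421875], [316.3080749511719, -337.4201354980469], [356.678955078125, -378.6945495605469], [369.51214599609375, -362.59381103515625], [341.80450439453125, -333.28021240234375], [385.3477783203125, -290.3194580078125]]
clip 110 ((480.8315124511719, -302.806884765625), (16.0256404876709, 48.896446228027344), 39.47629165649414)
[[464.8624572753906, -284.3632507324219], [459.3485412597656, -289.327514648437
[... 198 characters left out ...]
914, 59.084022521972656), 45.449581146240234)
[[375.0343933105469, -278.2127685546875], [317.6641845703125, -337.40936279296875], [357.36285400390625, -377.97503662109375], [366.7879943847656, -368.0588684082031], [337.04962158203125, -336.5948791503906], [385.3703308105469, -289.1404724121094]]
clip 150 ((481.9584655761719, -303.6321105957031), (14.712987899780273, 45.782005310058594), 39.66766357421875)
[[469.6019287109375, -284.53582763671875], [462.3375549316406, -291.4960021972656], [467.92388916015625, -288.5699462890625], [465.3727722167969, -294.70306396484375], [491.83538818359375, -324.6458740234375], [500.3924560546875, -315.1435852050781], [475.730712890625, -285.26544189453125]]
```

Bracket origin is about (346,-317) mm with y axis at 45.5°, top at 21.5 mm. The clip is about (482,-304) mm, top at 37.7 mm. Both heights agree across views.

```bash
python3 -c "
from h import *
go(346,-317,14,45.5)"
```

```text
row [-0.11 -0.34 13.76] -0.0383 now [ 349.1 -318.6  151.6] 43.31 F [-0.3 -0.5  0.2] t 1.28 q [ 0.81  0.26 -0.23  2.09  0.08  0.8  -0.29]
```

```bash
python3 -m jog '[[-0.1,-0.3,4,-0.038],[-0.1,-0.3,8,-0.038],[-0.1,-0.3,11,-0.038],[-0.1,-0.3,12.5,-0.038],[-0.1,-0.3,13.7,-0.038],[-0.1,-0.3,13.7,-0.038],[-0.1,-0.3,13.7,-0.038]]' -0.2
python3 -c "
from h import *
c=cam('wrist');save(c,'w2.png');go(346,-317,14,45.5)
g=c['pixels'].min(2);P=cloud(c)*1000
k=(P[...,2]>17)&(P[...,2]<26)&(np.hypot(P[...,0]-346,P[...,1]+317)<20);q=P[k];print(k.sum(),q.mean(0),cv2.minAreaRect(q[:,:2].astype(np.float32)))"
```

```text
t: 1.87
eef_pos: [0.3463, -0.3163, 0.0141]
tool_rot: [-0.0, 0.922, 0.387, -0.0]
contact_force: [0.1, -0.5, 0.5]
gripper_width: 0.598
grasp_force: 0.0
row [-0.11 -0.03  0.08] 0.0008 now [ 347.  -316.4   14.8] 45.55 F [1.1 0.1 0. ] t 1.92 q [ 0.76  0.5  -0.19  2.18  0.19  0.48 -0.35]
2402 [ 346.75190116 -316.7661931    21.42980433] ((346.36260986328125, -317.3648681640625), (39.80370330810547, 15.999298095703125), 44.92548370361328)
```

View pics/w2.png

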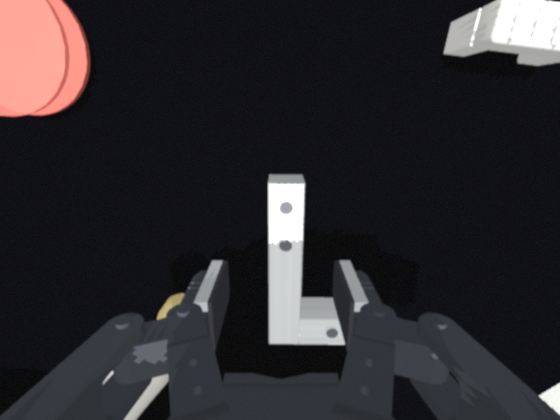

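The fingers straddle the long leg (pads at u≈218 and 345, leg at u 268–303) and clear the short leg. Now grip and lift.

```bash
python3 -m jog '[[0,0,0,0],[0,0,0,0],[0,0,0,0],[0,0,0,0],[0,0,0,0],[0,0,0,0]]' 1 50; python3 -m jog '[[0,0,-3,0],[0,0,-7,0],[0,0,-11,0],[0,0,-13,0],[0,0,-13,0]]'
python3 -c "
from h import *
go(430,-160,150,97.5)"
```

```text
t: 2.42
eef_pos: [0.3477, -0.3159, 0.0154]
tool_rot: [0.001, 0.922, 0.388, 0.0]
contact_force: [-1.3, -0.5, 6.7]
gripper_width: 0.166
grasp_force: 49.0
t: 2.83
eef_pos: [0.3497, -0.3172, 0.1493]
tool_rot: [0.004, 0.922, 0.388, 0.002]
contact_force: [-0.1, 0.4, -1.1]
gripper_width: 0.166
grasp_force: 49.4
row [16.86 -5.25 -0.1 ] -0.9053 now [ 349.7 -317.2  149.3] 45.63 F [-0.1  0.4 -1.1] t 2.83 q [ 0.82  0.26 -0.25  2.1   0.09  0.78 -0.26]
```

```bash
python3 -m jog '[[3.5,-1.4,-0.3,-0.12],[7,-2.9,-0.6,-0.24],[10.5,-4.4,-0.9,-0.36],[14,-5.8,-1.2,-0.48],[17.5,-7.3,-1.6,-0.6],[20.5,-8.6,-1.9,-0.72],[22.5,-9.4,-2.1,-0.84],[22.5,-9.4,-2.1,-0.905],[22.5,-9.4,-2.1,-0.905],[22.5,-9.4,-2.1,-0.905]]'
python3 -c "
from h import *
import pickle
c=cam('wrist');save(c,'w3.png');pickle.dump(c,open('w3.pkl','wb'));go(440,-90,170,97.5)"
```

```text
t: 3.67
eef_pos: [0.4363, -0.0889, 0.1646]
tool_rot: [-0.001, 0.66, 0.751, -0.0]
contact_force: [0.6, -0.0, -2.1]
gripper_width: 0.168
grasp_force: 49.4
row [-0.11  0.36 -0.54] -0.0034 now [436.3 -89.3 164.6] 97.31 F [-0.3 -0.2 -2. ] t 3.72 q [ 0.56  0.23 -0.56  2.12  0.17  0.83  0.03]
```

View pics/w3.png

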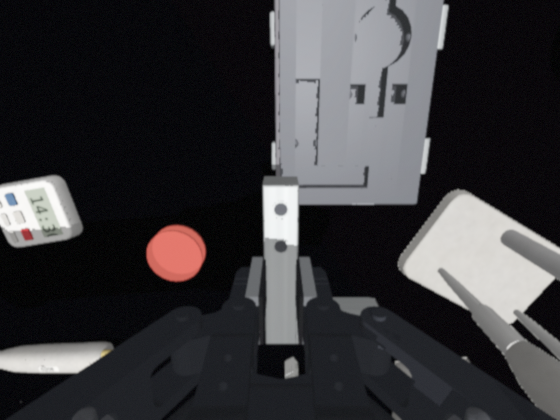

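The wrist view shows the insert from above: L cutout at u 290–367, v 80–188, keyhole circle near (383,37), leg holes at (357,93) and (399,93), and the held bracket at (281,245). I'll measure the cutout mouths by taking below-foam pixels from depth and casting them to the foam plane.

```bash
cat > ins.py <<'E'
from h import *
def mouths(c,zf=.036,ctr=(484,7),dz=3):
    P=cloud(c)*1000; v,u=np.mgrid[:420,:560]
    near=(np.hypot(P[...,0]-ctr[0],P[...,1]-ctr[1])<118)
    top=near&(abs(P[...,2]-36)<3); T=P[top]
    A=np.c_[T[:,:2]-ctr,np.ones(len(T))]; s=np.linalg.lstsq(A,T[:,2],rcond=None)[0]; print('foam plane',s,len(T))
    m=(near&(P[...,2]<36-dz)&(P[...,2]>2)).astype(np.uint8)
    m=cv2.morphologyEx(m,cv2.MORPH_OPEN,np.ones((2,2),np.uint8))
    n,L,st,_=cv2.connectedComponentsWithStats(m,connectivity=4)
    out=[]
    for i in range(1,n):
        if st[i,4]<60: continue
        w=np.array([ray(c,a,b,zf)[:2]*1000 for b,a in zip(*np.nonzero(L==i))],np.float32); out.append((st[i],w))
    return T,out
E
python3 - <<'E'
from ins import *
import pickle
np.set_printoptions(precision=4,suppress=True)
c=pickle.load(open('w3.pkl','rb'))
T,o=mouths(c); print(cv2.minAreaRect(T[:,:2].astype(np.float32)))
for s,w in o: print(s,cv2.minAreaRect(w),w.mean(0))
E
```

```text
foam plane [-0.0001 -0.0008 35.367 ] 22365
((484.0895080566406, -6.2363128662109375), (120.34003448486328, 156.3763885498047), 7.745482444763184)
[ 271    0   10  177 1134] ((419.7992858886719, -2.5423049926757812), (6.826059341430664, 130.7668914794922), 7.414509296417236) [419.8667   4.6535]
[ 356    0   55  118 3503] ((497.1894226074219, 32.113224029541016), (40.5517463684082, 82.35465240478516), 8.823103904724121) [495.6329  42.0349]
[438   6  11  45 242] ((538.0081176757812, 60.239234924316406), (4.029090404510498, 29.200408935546875), 7.755144119262695) [537.96   60.545]
[ 296   80   73  108 3429] ((470.99884033203125, -28.09760284423828), (61.71330642700195, 87.07402801513672), 8.307241439819336) [460.126  -38.1948]
[350  85  16  20 284] ((484.13592529296875, 6.222232341766357), (11.513787269592285, 14.190393447875977), 7.442594051361084) [484.0928   6.2346]
[391  85  17  20 268] ((516.7194213867188, 10.479962348937988), (11.327774047851562, 14.187936782836914), 7.4425859451293945) [516.3448  10.5568]
[422 139   9  35 165] ((550.8574829101562, -34.30299758911133), (3.9772963523864746, 28.530532836914062), 7.755429267883301) [550.8348 -33.9692]
```

Hole spacing is 32.9 mm (expected 33), and the L and the holes both give insert origin (482.7, 5.1) mm with yaw 7.45°. Foam plane is at 35.4 mm. Now I'll measure the bracket in the hand.

```bash
python3 - <<'E'
from h import *
import pickle
np.set_printoptions(precision=2,suppress=True)
c=pickle.load(open('w3.pkl','rb')); o=bot.get_obs()
T=R.from_quat(o['tool_rot'],scalar_first=True).as_matrix()
Q=(cloud(c)*1000-o['eef_pos']*1000)@T   # tool frame, mm
k=(abs(Q[...,2]+7)<6)&(abs(Q[...,1])<30)&(Q[...,0]>14)&(Q[...,0]<70); q=Q[k]
print(k.sum(),q.mean(0),np.median(q[:,2]),q.min(0),q.max(0)); print(cv2.minAreaRect(q[:,:2].astype(np.float32)))
for a in range(16,52,5):
    s=q[(q[:,0]>a)&(q[:,0]<a+5)]; print(a,s[:,1].min(),s[:,1].max(),np.median(s[:,2]))
ex=np.array([np.cos(.1302),np.sin(.1302)]);ey=np.array([-ex[1],ex[0]]);O=np.array([482.7,5.1])
for n,p in(('g',(18,42)),('b',(-38,-38)),('c',(18,1))):print(n,O+ex*p[0]+ey*p[1])
E
```

```text
2598 [32.42 -1.25 -5.92] -5.991938780875094 [14.   -9.35 -8.09] [48.56  6.83 -1.02]
((31.264684677124023, -1.2079401016235352), (16.103416442871094, 34.574275970458984), 89.6707763671875)
16 -8.842037375077375 6.692414318419613 -6.174513558869333
21 -9.214650414043723 6.52428392823958 -5.978955632879177
26 -9.18104583589644 6.467576279841395 -5.973674818484588
31 -9.083217178966164 6.826944945486195 -5.993126893365098
36 -9.025394334707983 6.741803631819509 -6.160349988409086
41 -8.948002798453532 6.609749348193479 -5.986566131134768
46 -9.350037935926034 6.672183106745405 -5.493140755052903Traceback (most recent call last):
  File "<stdin>", line 10, in <module>
    return umr_minimum(a, axis, None, out, keepdims, initial, where)
ValueError: zero-size array to reduction operation minimum which has no identity
```

```bash
python3 -c "
from h import *
go(450.8,-36.8,62,97.45)"
```

```text
row [ 5.03  2.12 10.26] -0.0025 now [436.3 -89.3 164.6] 97.31 F [-0.3 -0.2 -2. ] t 3.72 q [ 0.56  0.23 -0.56  2.12  0.17  0.83  0.03]
```

```bash
python3 -m jog '[[2.5,1,2,0],[5,2.1,4,0],[5,2.1,7,0],[5,2.1,9,0],[5,2.1,10,0],[5,2.1,10.3,0],[5,2.1,10.3,0],[5,2.1,10.3,0]]'
python3 - <<'E'
from ins import *
c=cam('wrist');save(c,'w4.png');go(450.8,-36.8,62,97.45)
T,o=mouths(c)
for s,w in o: print(s,cv2.minAreaRect(w),w.mean(0))
ob=bot.get_obs();Tm=R.from_quat(ob['tool_rot'],scalar_first=True).as_matrix()
Q=(cloud(c)*1000-ob['eef_pos']*1000)@Tm
k=(abs(Q[...,2]+7)<4)&(abs(Q[...,1])<20)&(Q[...,0]>14)&(Q[...,0]<70); q=Q[k]
print(q.max(0),cv2.minAreaRect(q[:,:2].astype(np.float32)))
E
```

```text
t: 4.38
eef_pos: [0.452, -0.0369, 0.063]
tool_rot: [0.001, 0.66, 0.751, 0.0]
contact_force: [0.2, -0.2, -1.3]
gripper_width: 0.166
grasp_force: 49.4
row [ 0.02 -0.15  0.14] -0.0005 now [452.3 -36.8  63.4] 97.42 F [ 0.   0.4 -1.5] t 4.43 q [ 0.37  0.42 -0.51  2.18  0.35  0.62 -0.26]
foam plane [-7.40235644e-05 -7.05354292e-04  3.54499863e+01] 53179
[ 223    0   20  275 1631] ((418.4674072265625, 14.70001220703125), (5.213233947753906, 140.8491973876953), 7.697379112243652) [418.33038   21.388182]
[ 348   38   83  178 7712] ((495.9374084472656, 35.736995697021484), (40.44007873535156, 88.38341522216797), 7.174622535705566) [494.9023    45.230953]
[472  59  15  61 299] ((536.6581420898438, 62.52651596069336), (2.414165735244751, 27.767641067504883), 7.735388278961182) [536.60046   62.914272]
[262 165  35  20 437] ((444.1828308105469, 7.5038909912109375), (18.296951293945312, 10.329164505004883), 7.466216564178467) [443.59854    9.412342]
[341 172  22  26 523] ((483.9365234375, 7.134954452514648), (11.362213134765625, 13.893427848815918), 7.5875139236450195) [483.83914    7.169702]
[401 172  23  26 491] ((516.2384643554688, 11.365045547485352), (11.029513359069824, 13.873651504516602), 7.464748859405518) [515.91266    11.3560705]
[444 236  11  47 193] ((549.1864013671875, -29.663921356201172), (2.413419723510742, 29.836048126220703), 7.660849571228027) [549.138   -29.32066]
[329 280  39  18 645] ((494.2843322753906, -56.4293327331543), (23.06800651550293, 11.75293254852295), 7.439343452453613) [494.89984  -56.095345]
[48.04101897  6.40664863 -3.10293   ] ((31.020883560180664, -1.603825569152832), (16.033645629882812, 34.03221893310547), 89.85820007324219)
```

View pics/w4.png

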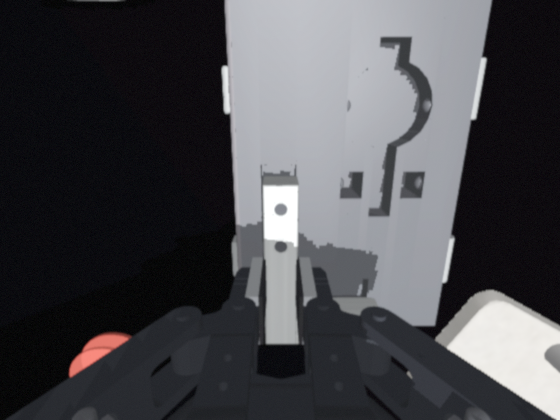

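The bracket hovers over its slot: its free end is at v≈178, just inside the slot end at v≈165, with the shadow to the right. Vision wants about 0.8 mm in tool +x and 0.7 mm in -y. I'll descend and watch the force.

```bash
python3 -m jog '[[0.08,-0.07,0,0],[0.08,-0.07,0.5,0],[0.08,-0.07,1.0,0],[0.08,-0.07,1.3,0],[0.08,-0.07,1.5,0],[0.08,-0.07,1.6,0],[0.08,-0.07,1.6,0]]'; python3 -c "
from h import *
go(451,-37,39.5,97.45)"
```

```text
t: 5.02
eef_pos: [0.4506, -0.0355, 0.046]
tool_rot: [-0.0, 0.659, 0.752, -0.0]
contact_force: [0.5, -0.5, -1.1]
gripper_width: 0.165
grasp_force: 49.4
row [-0.16  0.02  0.65] 0.0012 now [450.6 -35.5  46. ] 97.52 F [ 0.5 -0.5 -1.1] t 5.02 q [ 0.35  0.45 -0.49  2.19  0.38  0.58 -0.29]
```

```bash
python3 -m jog '[[0,0,0.2,0],[0,0,0.4,0],[0,0,0.55,0],[0,0,0.65,0],[0,0,0.7,0],[0,0,0.75,0],[0,0,0.75,0]]'; python3 -c "
from h import *
go(451,-37,39.5,97.45)"
```

```text
t: 5.6
eef_pos: [0.4508, -0.0357, 0.0394]
tool_rot: [0.0, 0.659, 0.752, -0.0]
contact_force: [-2.1, -0.1, 10.6]
gripper_width: 0.163
grasp_force: 50.8
row [-0.14  0.01 -0.01] 0.0009 now [450.8 -35.7  39.4] 97.5 F [-2.1 -0.1 10.6] t 5.6 q [ 0.34  0.46 -0.48  2.19  0.39  0.56 -0.3 ]
```

```bash
python3 -m jog '[[0,0,0.1,0],[0,0,0.2,0],[0,0,0.3,0],[0,0,0.3,0]]'; python3 -c "
from h import *
go(451,-37,39.5,97.45)"
```

```text
t: 5.93
eef_pos: [0.4508, -0.0357, 0.0391]
tool_rot: [0.001, 0.659, 0.752, -0.001]
contact_force: [-14.8, 0.7, 56.1]
gripper_width: 0.164
grasp_force: 56.1
row [-0.13 -0.   -0.04] 0.0011 now [450.8 -35.7  39.1] 97.52 F [-14.8   0.7  56.1] t 5.93 q [ 0.34  0.46 -0.47  2.2   0.4   0.56 -0.3 ]
```

Stiff stop at 39.1 mm, as predicted for home. Release, retreat and check.

```bash
python3 -m jog '[[0,0,-0.3,0],[0,0,-0.3,0],[0,0,-0.3,0]]' 0.1;  python3 -m jog '[[0,0,-0.3,0],[0,0,-2,0],[0,0,-6,0],[0,0,-9,0],[0,0,-11,0],[0,0,-11,0],[0,0,-11,0]]'
python3 - <<'E'
from ins import *
c=cam('wrist');save(c,'w5.png')
P=cloud(c)*1000; q=P[(abs(P[...,0]-484)<120)&(abs(P[...,1]-5)<100)&(P[...,2]>41)&(P[...,2]<52)]
print(len(q),cv2.minAreaRect(q[:,:2].astype(np.float32)))
A=np.c_[q[:,0]-450,q[:,1]+37,np.ones(len(q))];print(np.linalg.lstsq(A,q[:,2],rcond=None)[0],np.percentile(q[:,2],[5,50,95]))
T,o=mouths(c)
for s,w in o: print(s,cv2.minAreaRect(w),w.mean(0))
go(385,322,150,45)
E
```

```text
t: 6.18
eef_pos: [0.4508, -0.0356, 0.0389]
tool_rot: [0.0, 0.659, 0.752, 0.0]
contact_force: [-0.6, -0.2, -0.6]
gripper_width: 0.446
grasp_force: 0.0
t: 6.77
eef_pos: [0.4512, -0.0359, 0.1495]
tool_rot: [0.001, 0.66, 0.752, 0.0]
contact_force: [0.2, -0.1, -0.6]
gripper_width: 0.453
grasp_force: 0.0
3014 ((470.4617614746094, -27.35976791381836), (59.968353271484375, 84.67926025390625), 7.627869606018066)
[-2.84762228e-03 -2.86730838e-03  4.54117639e+01] [44.07866887 45.43475458 46.58618952]
foam plane [-1.59772418e-04 -7.67990180e-04  3.54219365e+01] 26882
[ 243   34  175  228 1556] ((436.9239196777344, 29.03534698486328), (215.33724975585938, 101.19467163085938), 63.599185943603516) [436.453     36.327774]
[ 327   63   55  120 3454] ((496.7840576171875, 35.615013122558594), (40.86020278930664, 88.73741149902344), 7.673299789428711) [495.5625    44.148914]
[409  76  11  41 253] ((538.1067504882812, 62.72057342529297), (4.647808074951172, 28.313613891601562), 7.5734686851501465) [538.1257   62.94156]
[269 147  24  44 134] ((446.33026123046875, -4.9525909423828125), (18.134124755859375, 35.13332748413086), 8.182169914245605) [450.73734     1.6840341]
[323 152  15  18 246] ((484.2138366699219, 6.8680243492126465), (11.34073543548584, 13.590542793273926), 7.526889801025391) [484.2941     7.041973]
[364 152  15  18 232] ((516.6152954101562, 11.147502899169922), (11.034899711608887, 13.593974113464355), 7.526974201202393) [516.3248     11.1094265]
[395 199  10  34 187] ((550.8939208984375, -31.414386749267578), (4.656717777252197, 29.515275955200195), 7.862139701843262) [550.8646   -31.202631]
row [36.33 -1.82 -0.16] 0.916 now [450.3 -35.9 148.4] 97.48 F [ 0.7 -0.9 -1.1] t 6.82 q [ 0.46  0.27 -0.59  2.12  0.21  0.8  -0.13]
```

The bracket's top is 10.0 mm above the foam and level, so it is home. On to the gauge.

```bash
python3 -m jog '[[4,-0.2,0,0.12],[8,-0.4,0,0.24],[12,-0.6,0,0.36],[16,-0.8,0,0.48],[20,-1,0,0.6],[24,-1.2,0,0.72],[28,-1.4,0,0.84],[32,-1.6,0,0.916],[35,-1.8,0,0.916],[36.3,-1.8,0,0.916],[36.3,-1.8,0,0.916],[36.3,-1.8,0,0.916]]' -0.7
python3 - <<'E'
from h import *
import pickle
c=cam('wrist');save(c,'w6.png');pickle.dump(c,open('w6.pkl','wb'));go(385,322,150,45)
P=cloud(c)*1000; k=(np.hypot(P[...,0]-386,P[...,1]-323)<75)&(P[...,2]>3)&(P[...,2]<40)
for lo,hi in((22,32),(3,20)):
    q=P[k&(P[...,2]>lo)&(P[...,2]<hi)]; print(len(q),q.mean(0),np.median(q[:,2]),cv2.minAreaRect(q[:,:2].astype(np.float32)))
E
```

```text
t: 7.82
eef_pos: [0.3833, 0.3241, 0.1472]
tool_rot: [-0.0, 0.923, 0.386, -0.001]
contact_force: [-0.0, -0.3, 0.1]
gripper_width: 0.849
grasp_force: 0.0
row [ 0.08  0.04 -0.3 ] 0.0029 now [384.1 321.7 147. ] 45.17 F [-0.7  0.1 -0.1] t 7.87 q [-0.34  0.36 -0.57  2.01  0.25  0.84 -1.84]
1608 [386.92957262 326.49138862  25.67037601] 25.72997975889471 ((386.4593505859375, 325.9178771972656), (38.79623794555664, 38.638214111328125), 78.51082611083984)
544 [381.30826571 321.66234784  13.70520771] 14.27005040939186 ((380.65576171875, 313.8565673828125), (84.19863891601562, 35.277069091796875), 56.40711975097656)
```

View pics/w6.png

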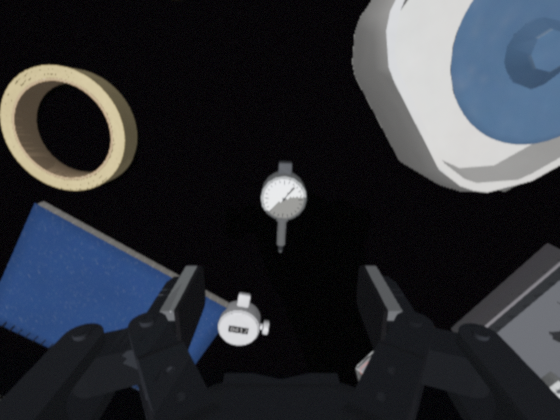

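The wrist view shows the gauge dial at (284,196), its lug at (286,168) and its stem tip at (280,249). The decoy stopwatch is at (240,325), away from the fingers, and the centrifuge is at the upper right.

```bash
python3 - <<'E'
from h import *
import pickle
c=pickle.load(open('w6.pkl','rb')); P=cloud(c)*1000; C=np.array([386.5,326.])
g=c['pixels'].max(2)
d=P[...,:2]-C; r=np.hypot(d[...,0],d[...,1])
st=P[(r>24)&(r<62)&(d.sum(-1)<0)&(P[...,2]>6)&(P[...,2]<22)]; lg=P[(r>22)&(r<34)&(d.sum(-1)>0)&(P[...,2]>8)&(P[...,2]<22)]
vx,vy,x0,y0=cv2.fitLine(st[:,:2].astype(np.float32),cv2.DIST_L2,0,.01,.01).ravel(); print('stem line',np.degrees(np.arctan2(vy,vx)),len(st),st.mean(0))
print('perp offset of centre',(C[0]-x0)*-vy+(C[1]-y0)*vx)
for q in(st,lg): e=C-q.mean(0)[:2]; print(len(q),q.mean(0),np.degrees(np.arctan2(*e[::-1])))
k=(r<24)&(P[...,2]>22)
cs,_=cv2.findContours(k.astype(np.uint8),0,1); w=max(cs,key=cv2.contourArea)[:,0]
W=np.array([ray(c,a,b,.026)[:2]*1000 for a,b in w],np.float32); print('circle',cv2.minEnclosingCircle(W),cv2.fitEllipse(W))
E
```

```text
stem line 42.45936 250 [358.13549457 300.20792917  13.5049067 ]
perp offset of centre -0.11967194963108341
250 [358.13549457 300.20792917  13.5049067 ] 42.28049746290419
129 [405.39680801 343.40093502  14.58706407] -137.35989157307063
circle ((220.39292907714844, 143.6276092529297), 103.22999572753906) ((238.36817932128906, 158.4624786376953), (71.34717559814453, 237.5382537841797), 46.430686950683594)
```

```bash
python3 -c "
from h import *
go(387,325.4,14.5,42.4)"
```

```text
row [ 0.51 -0.05 13.25] 0.0483 now [384.1 321.7 147. ] 45.17 F [-0.7  0.1 -0.1] t 7.87 q [-0.34  0.36 -0.57  2.01  0.25  0.84 -1.84]
```

```bash
python3 -m jog '[[0.5,0,4,0.048],[0.5,0,8,0.048],[0.5,0,11,0.048],[0.5,0,12.5,0.048],[0.5,0,13.2,0.048],[0.5,0,13.2,0.048],[0.5,0,13.2,0.048]]' -0.4; python3 -m jog '[[0.5,0,0,0],[0,0,0,0],[0,0,0,0],[0,0,0,0],[0,0,0,0],[0,0,0,0]]' 1 50;
```

```text
t: 8.45
eef_pos: [0.3893, 0.3246, 0.0169]
tool_rot: [0.0, 0.933, 0.36, -0.0]
contact_force: [-0.1, -0.3, -0.5]
gripper_width: 0.699
grasp_force: 0.0
t: 8.95
eef_pos: [0.3912, 0.3276, 0.0189]
tool_rot: [-0.001, 0.933, 0.36, 0.003]
contact_force: [3.9, 2.6, 7.5]
gripper_width: 0.419
grasp_force: 49.8
```

```bash
python3 -m jog '[[0,0,0,0],[0,0,0,0]]'; python3 -c "
from h import *
go(387,325.4,14.5,42.4)"
```

```text
t: 9.12
eef_pos: [0.3913, 0.3276, 0.019]
tool_rot: [-0.001, 0.933, 0.36, 0.003]
contact_force: [3.4, 0.6, 6.6]
gripper_width: 0.417
grasp_force: 49.8
row [-0.47 -0.12  0.44] -0.0025 now [391.3 327.6  19. ] 42.26 F [3.4 0.6 6.6] t 9.12 q [-0.46  0.56 -0.45  2.08  0.43  0.59 -2.04]
```

```bash
python3 -m jog '[[0,0,0,0],[0,0,0,0],[0,0,0,0],[0,0,0,0]]' -0.2; python3 - <<'E'
from h import *
c=cam('wrist');go(387,325.4,14.5,42.4)
P=cloud(c)*1000; k=(np.hypot(P[...,0]-388,P[...,1]-327)<30)&(P[...,2]>23)&(P[...,2]<29); q=P[k]
print(len(q),q.mean(0),cv2.minAreaRect(q[:,:2].astype(np.float32)))
E
```

```text
t: 9.45
eef_pos: [0.3885, 0.325, 0.0167]
tool_rot: [0.0, 0.933, 0.361, -0.0]
contact_force: [-1.3, -0.6, 0.9]
gripper_width: 0.601
grasp_force: 0.0
row [-0.09 -0.13  0.21] -0.0022 now [388.6 325.1  16.6] 42.27 F [-0.   0.1 -0.3] t 9.5 q [-0.46  0.56 -0.45  2.08  0.43  0.59 -2.04]
5056 [386.48237299 324.88139719  25.7400282 ] ((386.7409973144531, 322.9482727050781), (39.85541915893555, 56.213294982910156), 51.67032241821289)
```

```bash
python3 -m jog '[[-0.1,0,0.1,0],[-0.1,0,0.1,0]]';  python3 -m jog '[[0,0,0,0],[0,0,0,0],[0,0,0,0],[0,0,0,0],[0,0,0,0],[0,0,0,0]]' 1 50; python3 -m jog '[[0,0,-3,0],[0,0,-7,0],[0,0,-11,0],[0,0,-13,0],[0,0,-13,0],[0,0,-13,0]]'
python3 - <<'E'
from h import *
import pickle
np.set_printoptions(precision=2,suppress=True)
c=cam('wrist');save(c,'w7.png');pickle.dump(c,open('w7.pkl','wb'));o=bot.get_obs();pickle.dump(o,open('o7.pkl','wb'))
Tm=R.from_quat(o['tool_rot'],scalar_first=True).as_matrix()
Q=(cloud(c)*1000-o['eef_pos']*1000)@Tm
k=(np.hypot(Q[...,0],Q[...,1])<80)&(Q[...,2]<15)&(Q[...,2]>-12)&(Q[...,1]>-25)&(Q[...,1]<25)
q=Q[k]; print(len(q),np.histogram(q[:,2],bins=range(-12,16)))
lg=Q[k&(Q[...,0]>22)]; print('lug',len(lg),lg.min(0),lg.max(0),lg.mean(0))
go(400,80,150,97.45)
E
```

```text
t: 9.67
eef_pos: [0.3878, 0.3244, 0.0155]
tool_rot: [0.0, 0.933, 0.361, -0.0]
contact_force: [0.4, -0.1, -0.5]
gripper_width: 0.605
grasp_force: 0.0
t: 10.17
eef_pos: [0.388, 0.3246, 0.0161]
tool_rot: [0.0, 0.933, 0.361, -0.0]
contact_force: [-1.4, -1.8, 5.1]
gripper_width: 0.429
grasp_force: 49.4
t: 10.67
eef_pos: [0.3887, 0.325, 0.1466]
tool_rot: [-0.0, 0.933, 0.36, 0.001]
contact_force: [0.5, 0.8, -1.9]
gripper_width: 0.43
grasp_force: 50.8
6763 (array([2032, 2218,  361,  115,   97,   95,   70,   63,   64,   65,  150,
        355,  300,  218,  151,   83,   64,   48,   46,   46,   47,   34,
         33,    8,    0,    0,    0]), array([-12, -11, -10,  -9,  -8,  -7,  -6,  -5,  -4,  -3,  -2,  -1,   0,
         1,   2,   3,   4,   5,   6,   7,   8,   9,  10,  11,  12,  13,
        14,  15]))
lug 422 [22.   -7.97 -2.59] [27.98  3.97 10.67] [25.66 -1.99  1.4 ]
row [-15.53  18.88  -0.46] -0.9633 now [388.  324.2 145.2] 42.25 F [ 0.2  0.  -1.6] t 10.72 q [-0.35  0.36 -0.57  2.01  0.26  0.84 -1.89]
```

View pics/w7.png

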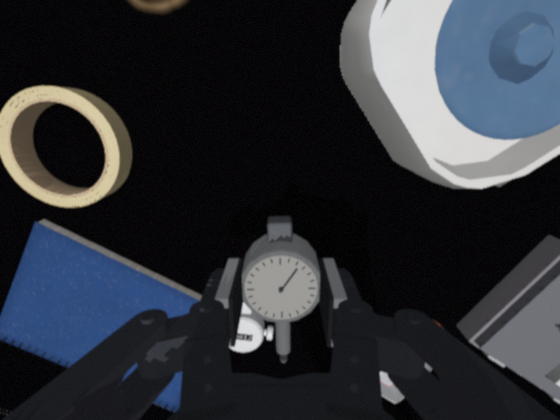

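```bash
python3 - <<'E'
from h import *
import pickle
c=pickle.load(open('w7.pkl','rb'));o=pickle.load(open('o7.pkl','rb'))
Tm=R.from_quat(o['tool_rot'],scalar_first=True).as_matrix()
Q=(cloud(c)*1000-o['eef_pos']*1000)@Tm
s=Q[(Q[...,0]<-25)&(Q[...,0]>-70)&(abs(Q[...,1])<12)&(abs(Q[...,2]-2)<6)]; l=Q[(Q[...,0]>22)&(Q[...,0]<40)&(abs(Q[...,1]+2)<7)&(abs(Q[...,2]-0)<3)]
d=Q[(np.hypot(Q[...,0],Q[...,1])<25)&(abs(Q[...,2]+11)<1.5)]
for n,q in(('stem',s),('lug',l),('dial',d)): print(n,len(q),q.mean(0),q.min(0),q.max(0))
e=l.mean(0)-s.mean(0); print(np.degrees(np.arctan2(e[1],e[0])))
E
```

```text
stem 494 [-41.41922078  -0.15453702   1.44294249] [-58.07712994  -4.28358686  -0.87127548] [-29.35744913   3.53279353   5.49220751]
lug 318 [25.16079556 -1.94678269 -0.20136114] [22.00111655 -7.8545085  -2.59086699] [27.72082837  3.80434204  2.97763305]
dial 4678 [ -0.3012154   -1.22384588 -10.95371201] [-21.22289826 -22.06368386 -12.49404394] [18.89642401 22.18582636 -9.50272327]
-1.5419539649717164
```

The gauge is held cleanly: dial centred at (281,288), lug at (280,228), stem tip at (284,357). It is yawed about 1.4° in the hand, which I'll compensate. I'll go round in front of the centrifuge.

```bash
python3 -m jog '[[-1.6,2.5,-0.5,-0.12],[-3.2,5,-1,-0.24],[-4.9,7.4,-1.5,-0.36],[-6.5,9.9,-2,-0.48],[-8.1,12.4,-2,-0.6],[-9.8,14.9,-2,-0.72],[-11.4,17.3,-2,-0.84],[-13,19.8,-2,-0.94],[-13,19.8,-2,-0.94]]'; python3 -c "
from h import *
go(496,50.9,60,96.2)"
```

```text
t: 11.47
eef_pos: [0.4242, 0.0839, 0.1634]
tool_rot: [-0.001, 0.668, 0.744, -0.003]
contact_force: [-0.1, -0.3, -0.5]
gripper_width: 0.43
grasp_force: 50.8
row [-4.01  6.84 10.31] -0.0017 now [424.2  83.9 163.4] 96.1 F [-0.1 -0.3 -0.5] t 11.47 q [ 0.27  0.24 -0.68  2.14  0.2   0.84 -0.43]
```

```bash
python3 -m jog '[[-2,3.4,1,0],[-4,6.8,2,0],[-4,6.8,5,0],[-4,6.8,8,0],[-4,6.8,9.8,0],[-4,6.8,10.2,0],[-4,6.8,10.2,0],[-4,6.8,10.2,0]]'
python3 - <<'E'
from ins import *
c=cam('wrist');save(c,'w8.png');go(496,50.9,60,96.2)
T,o=mouths(c)
for s,w in o: print(s,cv2.minAreaRect(w),w.mean(0))
ob=bot.get_obs();Tm=R.from_quat(ob['tool_rot'],scalar_first=True).as_matrix()
Q=(cloud(c)*1000-ob['eef_pos']*1000)@Tm
l=Q[(Q[...,0]>22)&(Q[...,0]<40)&(abs(Q[...,1]+2)<8)&(abs(Q[...,2])<3)]; print(l.mean(0),l.min(0),l.max(0))
E
```

```text
t: 12.13
eef_pos: [0.4967, 0.0588, 0.0636]
tool_rot: [-0.0, 0.668, 0.744, -0.0]
contact_force: [-0.1, 0.3, -0.8]
gripper_width: 0.429
grasp_force: 50.8
row [-0.77 -0.23  0.44] -0.0009 now [497.4  58.8  64.4] 96.15 F [-0.3  0.5 -0.9] t 12.18 q [ 0.21  0.49 -0.56  2.07  0.4   0.68 -0.5 ]
foam plane [ 9.03204233e-05 -7.81126597e-04  3.55038237e+01] 21543
[ 135  166  229  107 4372] ((484.5130920410156, 95.23606872558594), (56.097232818603516, 135.45611572265625), 72.80850982666016) [481.96008  96.05134]
[244 216  26  43 151] ((482.04278564453125, 64.91304779052734), (30.001506805419922, 6.379260063171387), 68.77130126953125) [482.00217  66.96102]
[297 313  19  17 245] ((516.7713012695312, 12.043939590454102), (11.406380653381348, 11.989448547363281), 7.140120506286621) [517.2029    11.114485]
[245 314  19  17 264] ((484.40887451171875, 7.8013916015625), (11.201519012451172, 11.96784782409668), 6.267513275146484) [484.4532     7.417502]
[271 322   6  22 100] ((497.39068603515625, 1.1880550384521484), (2.8032114505767822, 16.197160720825195), 8.355803489685059) [497.3852      1.0916845]
[25.01091659 -2.60171605  1.68943679] [22.0001757  -8.38683732 -0.21547957] [28.26666319  3.15224306  2.96144705]
```

View pics/w8.png

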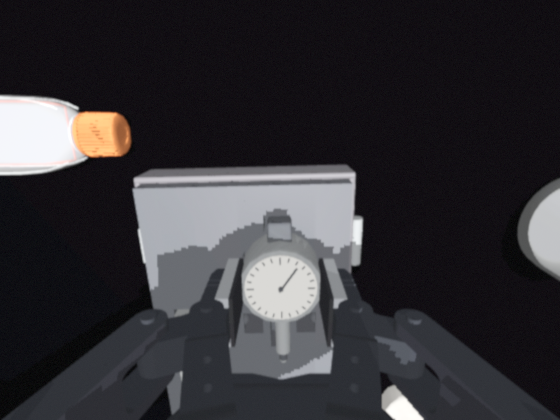

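View: gauge held above the foam, dial at (281,288), lug at (279,228). TCP is still 7.7 mm too far in +y because the earlier call had lag, so I'll correct that first and then descend in steps.

```bash
python3 -m jog '[[-0.4,-0.1,0,0],[-0.75,-0.18,0,0],[-0.75,-0.18,0,0],[-0.75,-0.18,0,0]]'; python3 -c "
from h import *
go(496,50.9,46,96.2)"
```

```text
t: 12.52
eef_pos: [0.4964, 0.0501, 0.0644]
tool_rot: [0.001, 0.669, 0.744, 0.0]
contact_force: [0.3, -0.3, -0.7]
gripper_width: 0.428
grasp_force: 50.8
row [ 0.09 -0.03  1.84] -0.0023 now [496.4  50.1  64.4] 96.07 F [ 0.3 -0.3 -0.7] t 12.52 q [ 0.23  0.49 -0.56  2.08  0.4   0.68 -0.49]
```

```bash
python3 -m jog '[[0.07,0,0.5,0],[0.07,0,1.0,0],[0.07,0,1.4,0],[0.07,0,1.6,0],[0.07,0,1.75,0],[0.07,0,1.75,0]]'; python3 -c "
from h import *
go(496,50.9,36.2,96.2)"
```

```text
t: 13.02
eef_pos: [0.4957, 0.0514, 0.0459]
tool_rot: [-0.0, 0.668, 0.744, -0.0]
contact_force: [0.6, -0.2, -0.9]
gripper_width: 0.429
grasp_force: 50.8
row [-0.05  0.02  0.97] -0.0011 now [495.7  51.4  45.9] 96.14 F [ 0.6 -0.2 -0.9] t 13.02 q [ 0.21  0.52 -0.54  2.08  0.43  0.65 -0.51]
```

Inside the mouth with no contact force. Press on.

```bash
python3 -m jog '[[0,0,0.2,0],[0,0,0.4,0],[0,0,0.6,0],[0,0,0.75,0],[0,0,0.85,0],[0,0,0.85,0]]'; python3 -m jog '[[0,0,0.05,0],[0,0,0.1,0],[0,0,0.15,0],[0,0,0.15,0]]'
```

```text
t: 13.52
eef_pos: [0.4958, 0.0514, 0.0374]
tool_rot: [-0.0, 0.668, 0.744, -0.0]
contact_force: [-0.1, 0.4, -2.9]
gripper_width: 0.431
grasp_force: 50.8
t: 13.85
eef_pos: [0.4959, 0.0514, 0.0362]
tool_rot: [-0.0, 0.668, 0.744, -0.0]
contact_force: [-0.7, 0.6, 0.0]
gripper_width: 0.43
grasp_force: 50.9
```

```bash
python3 -m jog '[[0,0,0.05,0],[0,0,0.1,0],[0,0,0.15,0],[0,0,0.15,0]]'; python3 -m jog '[[0,0,0.1,0],[0,0,0.1,0]]'
```

```text
t: 14.18
eef_pos: [0.496, 0.0514, 0.036]
tool_rot: [0.0, 0.668, 0.744, -0.0]
contact_force: [-5.6, -0.9, 16.5]
gripper_width: 0.428
grasp_force: 52.8
t: 14.35
eef_pos: [0.496, 0.0514, 0.0359]
tool_rot: [0.001, 0.668, 0.744, -0.001]
contact_force: [-9.4, -2.5, 29.7]
gripper_width: 0.431
grasp_force: 54.1
```

```bash
python3 -m jog '[[0,0,-0.25,0],[0,0,-0.25,0],[0,0,-0.25,0]]' 0; python3 -m jog '[[0,0,-0.25,0],[0,0,-2,0],[0,0,-6,0],[0,0,-9,0],[0,0,-9,0],[0,0,-9,0]]'
python3 - <<'E'
from ins import *
c=cam('wrist');save(c,'w9.png')
P=cloud(c)*1000; v,u=np.mgrid[:420,:560]
k=(np.hypot(P[...,0]-495.5,P[...,1]-50)<23)&(P[...,2]>41)&(P[...,2]<60); q=P[k]
print(len(q),q.mean(0),cv2.minAreaRect(q[:,:2].astype(np.float32)))
A=np.c_[q[:,0]-495,q[:,1]-50,np.ones(len(q))];print(np.linalg.lstsq(A,q[:,2],rcond=None)[0],np.percentile(q[:,2],[5,50,95]))
T,o=mouths(c)
for s,w in o: print(s,cv2.minAreaRect(w),w.mean(0))
go(482,-304,150,39.5)
E
```

```text
t: 14.6
eef_pos: [0.4963, 0.0514, 0.0364]
tool_rot: [0.0, 0.668, 0.744, 0.0]
contact_force: [0.1, -0.2, -0.5]
gripper_width: 0.498
grasp_force: 0.0
t: 15.1
eef_pos: [0.4973, 0.0514, 0.1278]
tool_rot: [0.001, 0.668, 0.744, 0.001]
contact_force: [0.4, -0.4, -0.2]
gripper_width: 0.5
grasp_force: 0.0
2098 [494.43673688  51.18937176  45.66066203] ((494.47698974609375, 50.25774383544922), (39.01769256591797, 38.804779052734375), 62.02685546875)
[ 2.07526331e-03 -1.63834531e-02  4.56813170e+01] [44.2199417  45.72836749 46.85820256]
foam plane [-5.95672640e-05 -8.75994564e-04  3.54826894e+01] 21567
[ 170  143  174  116 2223] ((493.80670166015625, 85.94012451171875), (73.36122131347656, 149.96568298339844), 62.31520080566406) [488.26547  90.59978]
[172 190   6  29  97] ((415.2432861328125, 51.03140640258789), (2.602935791015625, 22.329343795776367), 7.9604597091674805) [415.24646   51.037823]
[273 244  16  39 301] ((500.7948303222656, 9.549273490905762), (11.754228591918945, 34.162811279296875), 8.029557228088379) [501.11224     7.0653744]
[294 256  14  15 198] ((517.0787353515625, 11.664312362670898), (10.619216918945312, 12.80099868774414), 6.921063423156738) [516.893     11.751637]
[253 257  15  15 205] ((484.5217590332031, 7.294529914855957), (11.36614990234375, 12.673871994018555), 6.051630020141602) [484.8973      7.4338617]
row [-35.16  -5.18  -2.35] 0.9879 now [496.1  51.1 126.4] 96.1 F [-0.4  0.1 -0.7] t 15.15 q [ 0.28  0.39 -0.62  2.04  0.31  0.81 -0.41]
```

View pics/w9.png

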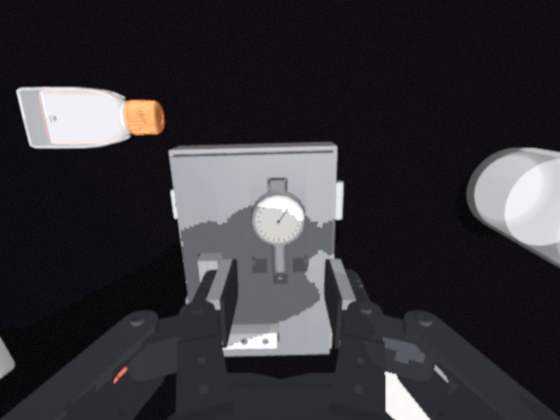

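View: gauge seated, dial at (279,219), lug at (277,187), the stem passing between the two leg holes at (260,265) and (300,265). The top is 10.2 mm above the foam, with a doubtful 0.9° tilt, so I'll give it a gentle confirming press with shut fingers.

```bash
python3 -m jog '[[0,0,2,0],[0,0,4,0],[0,0,6,0],[0,0,7,0],[0,0,7.5,0],[0,0,7.7,0],[0,0,7.7,0]]' 1; python3 -m jog '[[0,0,0.05,0],[0,0,0.1,0],[0,0,0.15,0],[0,0,0.15,0]]'
```

```text
t: 15.73
eef_pos: [0.4958, 0.0516, 0.049]
tool_rot: [-0.0, 0.668, 0.744, -0.0]
contact_force: [0.1, 0.5, 0.3]
gripper_width: -0.003
grasp_force: 0.0
t: 16.07
eef_pos: [0.4963, 0.0513, 0.0483]
tool_rot: [0.0, 0.668, 0.744, 0.0]
contact_force: [0.4, 0.5, 0.3]
gripper_width: -0.003
grasp_force: 0.0
```

```bash
python3 -m jog '[[0,0,0.05,0],[0,0,0.1,0],[0,0,0.15,0],[0,0,0.2,0],[0,0,0.2,0]]'; python3 -m jog '[[0,0,0.05,0],[0,0,0.1,0],[0,0,0.1,0]]'
```

```text
t: 16.48
eef_pos: [0.4961, 0.0513, 0.0461]
tool_rot: [0.0, 0.668, 0.744, -0.0]
contact_force: [-0.7, -1.1, 4.9]
gripper_width: -0.002
grasp_force: 2.5
t: 16.73
eef_pos: [0.4961, 0.0514, 0.046]
tool_rot: [0.001, 0.668, 0.744, -0.0]
contact_force: [-5.3, -1.4, 17.0]
gripper_width: -0.0
grasp_force: 8.6
```

Contact at exactly 46.1 mm, so the gauge is home and level. Now to the clip, passing in front of the pipette stand.

```bash
python3 -m jog '[[0,0,-2,0],[0,0,-6,0],[-1,-1.5,-9,0],[-3,-4,-10.5,0.1],[-5,-6.5,-11,0.22],[-6.4,-7.3,-11,0.34],[-6.4,-7.3,-11,0.34],[-6.4,-7.3,-11,0.34]]' 0; python3 -c "
from h import *
go(420,-190,157,50);go(481,-303,150,39.5)"
```

```text
t: 17.4
eef_pos: [0.4301, -0.0208, 0.155]
tool_rot: [0.001, 0.785, 0.62, 0.0]
contact_force: [0.2, -0.2, 0.3]
gripper_width: 0.501
grasp_force: 0.0
row [-16.7    2.93  -0.18] 0.4648 now [430.1 -20.8 155. ] 76.63 F [ 0.2 -0.2  0.3] t 17.4 q [ 0.43  0.23 -0.59  2.16  0.18  0.8  -0.5 ]
row [-26.28  11.48   0.53] 0.6481 now [430.1 -20.8 155. ] 76.63 F [ 0.2 -0.2  0.3] t 17.4 q [ 0.43  0.23 -0.59  2.16  0.18  0.8  -0.5 ]
```

```bash
python3 -m jog '[[-4.1,0.7,0,0.12],[-8.2,1.4,0,0.24],[-12.4,2.2,0,0.36],[-16.5,2.9,0,0.48],[-19,5,0,0.6],[-21.5,7.2,0,0.648],[-24,9.4,0,0.648],[-26.3,11.5,0.3,0.648],[-26.3,11.5,0.5,0.648],[-26.3,11.5,0.5,0.648]]' -0.7
python3 - <<'E'
from h import *
np.set_printoptions(precision=2,suppress=True)
c=cam('wrist');save(c,'w10.png');go(482.5,-304,27,39.5)
P=cloud(c)*1000; k=(np.hypot(P[...,0]-482,P[...,1]+304)<35)&(P[...,2]>32)&(P[...,2]<44); q=P[k]
print(len(q),q.mean(0),np.median(q[:,2]),cv2.minAreaRect(q[:,:2].astype(np.float32)))
E
```

```text
t: 18.23
eef_pos: [0.4826, -0.3026, 0.1485]
tool_rot: [-0.001, 0.941, 0.339, -0.0]
contact_force: [0.5, 0.8, -0.5]
gripper_width: 0.851
grasp_force: 0.0
row [-0.14  0.27 12.17] 0.0028 now [ 482.  -301.2  148.7] 39.66 F [ 0.5  0.9 -0.8] t 18.28 q [ 0.69  0.42 -0.3   1.87  0.16  0.88 -0.57]
847 [ 484.75 -304.53   37.17] 37.330272589357726 ((484.35906982421875, -305.1017761230469), (14.019057273864746, 41.059974670410156), 39.43682098388672)
```

```bash
python3 -c "
from h import *
go(484.8,-305.5,26,39.4)"; 
```

```text
row [-0.06  0.54 12.27] 0.0045 now [ 482.  -301.2  148.7] 39.66 F [ 0.5  0.9 -0.8] t 18.28 q [ 0.69  0.42 -0.3   1.87  0.16  0.88 -0.57]
```

```bash
python3 -m jog '[[0,0.5,4,0.005],[0,0.5,8,0.005],[0,0.5,10.5,0.005],[0,0.5,11.7,0.005],[0,0.5,12.1,0.005],[0,0.5,12.2,0.005],[0,0.5,12.2,0.005]]' -0.5; python3 -c "
from h import *
go(484.8,-305.5,26,39.4)"
```

```text
t: 18.87
eef_pos: [0.4857, -0.3062, 0.0291]
tool_rot: [0.001, 0.942, 0.336, 0.001]
contact_force: [-0.5, -0.2, 0.3]
gripper_width: 0.75
grasp_force: 0.0
row [-0.03 -0.11  0.31] -0.0019 now [ 485.7 -306.2   29.1] 39.29 F [-0.5 -0.2  0.3] t 18.87 q [ 0.65  0.59 -0.26  1.93  0.24  0.65 -0.64]
```

```bash
python3 -m jog '[[0,-0.05,0.15,0],[0,-0.1,0.25,0],[0,-0.1,0.25,0]]'; python3 -m jog '[[0,0,0,0],[0,0,0,0],[0,0,0,0],[0,0,0,0],[0,0,0,0],[0,0,0,0]]' 1 50; python3 -m jog '[[0,0,-3,0],[0,0,-7,0],[0,0,-11,0],[0,0,-13,0],[0,0,-13,0],[0,0,-13,0]]'
python3 - <<'E'
from h import *
np.set_printoptions(precision=2,suppress=True)
c=cam('wrist');save(c,'w11.png');o=bot.get_obs()
Tm=R.from_quat(o['tool_rot'],scalar_first=True).as_matrix()
Q=(cloud(c)*1000-o['eef_pos']*1000)@Tm
k=(abs(Q[...,0])<14)&(abs(Q[...,1]+1)<20)&(abs(Q[...,2]+12)<4)
q=Q[k]; print(len(q),q.mean(0),np.median(q[:,2]),cv2.minAreaRect(q[:,:2].astype(np.float32)))
go(420,-190,157,60);go(425,-60,157,97.45)
E
```

```text
t: 19.12
eef_pos: [0.4844, -0.3058, 0.0263]
tool_rot: [0.001, 0.942, 0.336, 0.001]
contact_force: [-0.4, 0.2, 0.6]
gripper_width: 0.753
grasp_force: 0.0
t: 19.62
eef_pos: [0.4843, -0.3059, 0.0261]
tool_rot: [0.0, 0.942, 0.336, 0.0]
contact_force: [-1.3, 0.1, 4.6]
gripper_width: 0.478
grasp_force: 49.9
t: 20.12
eef_pos: [0.4846, -0.3061, 0.1566]
tool_rot: [0.001, 0.942, 0.336, 0.001]
contact_force: [0.1, -0.1, -1.3]
gripper_width: 0.475
grasp_force: 51.0
2599 [  2.28  -1.3  -12.51] -12.754713839715032 ((0.6517543792724609, -0.7915267944335938), (39.84777069091797, 22.500934600830078), 88.44348907470703)
row [  2.39 -12.97  -0.19] -0.3626 now [ 483.5 -305.6  155.1] 39.22 F [ 0.2 -0.6 -0.4] t 20.17 q [ 0.69  0.41 -0.3   1.86  0.16  0.89 -0.57]
row [ 10.99 -22.73  -0.19] -1.0162 now [ 483.5 -305.6  155.1] 39.22 F [ 0.2 -0.6 -0.4] t 20.17 q [ 0.69  0.41 -0.3   1.86  0.16  0.89 -0.57]
```

View pics/w11.png

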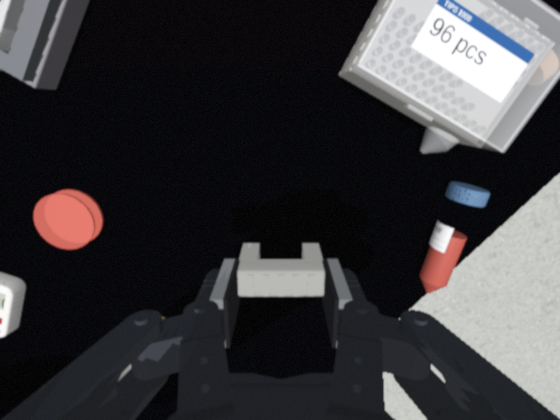

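The clip is gripped squarely by its bridge (v 258–298, u 237–325), legs pointing down and seen at v≈248. I've now viewed 12 pictures, two over the limit of ten, so I'll use numbers only from here.

```bash
python3 - <<'E'
from h import *
np.set_printoptions(precision=2,suppress=True)
c=cam('wrist');o=bot.get_obs()
Tm=R.from_quat(o['tool_rot'],scalar_first=True).as_matrix()
Q=(cloud(c)*1000-o['eef_pos']*1000)@Tm; g=c['pixels'].min(2)
for a in range(-18,18,6):
    s=Q[(Q[...,1]>a)&(Q[...,1]<a+6)&(abs(Q[...,0])<16)&(abs(Q[...,2]+12.5)<1.5)&(g>120)]; print(a,len(s),np.percentile(s[:,0],[1,50,99]),s[:,2].mean(), np.polyfit(s[:,0],s[:,2],1)[0])
f=Q[(Q[...,2]>-9)&(Q[...,2]<26)&(abs(Q[...,1]+1)<21)&(Q[...,0]>3)&(Q[...,0]<14)]; print('front',len(f),f.mean(0),np.polyfit(f[:,2],f[:,0],1))
for h in((0,8),(-8,0),(8,14),(14,20)):
    s=f[(f[:,2]>h[0])&(f[:,2]<h[1])]; print(h,len(s),np.median(s[:,0]) if len(s) else '', s[:,1].min() if len(s) else '', s[:,1].max() if len(s) else '')
E
```

```text
-18 313 [-5.69  1.33  7.3 ] -12.40053689274847 0.010170530515472148
-12 321 [-5.53  1.35  7.59] -12.378663334441482 0.016987433772537974
-6 319 [-5.68  1.19  7.48] -12.318218367907395 0.005066340363528722
0 325 [-5.81  1.35  7.54] -12.312416370597418 0.017702289679166337
6 325 [-5.47  1.45  7.35] -12.35434108547395 0.02253696310396263
12 320 [-5.59  1.26  7.51] -12.463438826736605 0.016810752009982513
front 1325 [ 6.98 -0.95  2.1 ] [-0.06  7.1 ]
(0, 8) 209 6.446863908830424 -21.40859990475728 19.925271463727043
(-8, 0) 658 7.360146771929687 -21.932890506275374 19.807633768279015
(8, 14) 180 6.416860428806452 -21.582095689536057 19.99886132753135
(14, 20) 149 6.385162248022121 -21.641410429843987 19.869595485443735
```

```bash
python3 -m jog '[[0.6,-3.2,-0.2,-0.1],[1.2,-6.5,-0.3,-0.2],[1.8,-9.8,-0.3,-0.32],[2.4,-13,-0.3,-0.44],[5,-16,-0.3,-0.56],[7.5,-18.8,-0.3,-0.68],[10,-21.6,-0.3,-0.8],[11,-22.7,-0.3,-0.92],[11,-22.7,-0.3,-1.016],[11,-22.7,-0.3,-1.016],[11,-22.7,-0.3,-1.016]]'; python3 -c "
from h import *
go(501.5,9.2,72,97.45)"
```

```text
t: 21.13
eef_pos: [0.4246, -0.0603, 0.1572]
tool_rot: [-0.001, 0.661, 0.751, -0.001]
contact_force: [-0.6, -0.2, 0.1]
gripper_width: 0.472
grasp_force: 51.0
row [5.91 8.53 8.5 ] -0.003 now [424.6 -60.3 157.2] 97.28 F [-0.6 -0.2  0.1] t 21.13 q [ 0.57  0.23 -0.64  2.16  0.19  0.81 -0.06]
```

```bash
python3 -m jog '[[2,3,1,0],[4,6,2,0],[5.9,8.5,3,0],[5.9,8.5,5,0],[5.9,8.5,7,0],[5.9,8.5,8,0],[5.9,8.5,8.5,0],[5.9,8.5,8.5,0],[5.9,8.5,8.5,0],[5.9,8.5,8.5,0]]'
python3 - <<'E'
from ins import *
c=cam('wrist');save(c,'w12.png');go(501.5,9.2,67,97.45)
P=cloud(c)*1000
k=(np.hypot(P[...,0]-495,P[...,1]-51)<24)&(P[...,2]>42)&(P[...,2]<50); q=P[k]; print('dial',len(q),cv2.minAreaRect(q[:,:2].astype(np.float32)))
ob=bot.get_obs();Tm=R.from_quat(ob['tool_rot'],scalar_first=True).as_matrix()
Q=(P-ob['eef_pos']*1000)@Tm
s=Q[(abs(Q[...,1])<18)&(abs(Q[...,0])<16)&(abs(Q[...,2]+12.5)<1.5)]; print(np.percentile(s[:,0],[1,99]))
T,o=mouths(c)
for s,w in o: print(s,cv2.minAreaRect(w),w.mean(0))
E
```

```text
t: 21.97
eef_pos: [0.5028, 0.009, 0.0742]
tool_rot: [0.001, 0.66, 0.751, 0.0]
contact_force: [-0.4, 0.2, -0.7]
gripper_width: 0.477
grasp_force: 51.0
row [ 0.04 -0.14  0.73] -0.0011 now [502.9   9.   74.3] 97.39 F [ 0.6 -0.8 -0.3] t 22.02 q [ 0.32  0.48 -0.57  2.06  0.4   0.71 -0.37]
dial 3999 ((494.5267333984375, 50.105430603027344), (38.83832550048828, 38.90177536010742), 43.025840759277344)
[-4.22206219  8.02379511]
foam plane [-6.54554048e-05 -7.99222318e-04  3.54774386e+01] 35326
[ 131   81  230   26 1544] ((472.26153564453125, 96.27902221679688), (120.42211151123047, 12.353899002075195), 3.1145217418670654) [473.91147  96.36945]
[348 108  19 134 779] ((540.0645141601562, 54.342838287353516), (6.4414753913879395, 77.44225311279297), 7.727606296539307) [538.39075  61.96647]
[243 122  49  45 257] ((483.9950866699219, 69.71713256835938), (35.56141662597656, 13.831186294555664), 39.59127426147461) [487.0514   71.57594]
[289 138  26  33 114] ((506.9599914550781, 64.74793243408203), (3.862025499343872, 22.83591651916504), 49.7528076171875) [506.69418  65.37409]
[135 141   8  39 107] ((415.9356384277344, 48.87937545776367), (1.5034682750701904, 21.398998260498047), 7.737849712371826) [415.92426   49.209404]
[269 214  10  46 220] ((496.89508056640625, 12.33014965057373), (5.03981876373291, 29.697214126586914), 8.572124481201172) [496.13678   10.834786]
[280 214   9  46 223] ((503.2279357910156, 13.125419616699219), (4.9747114181518555, 29.628887176513672), 7.856241226196289) [504.5874    11.465046]
[243 232  19  18 225] ((484.23590087890625, 8.410079002380371), (10.93948745727539, 11.292366027832031), 6.347144603729248) [484.61148   10.207372]
[296 232  20  21 274] ((516.7054443359375, 11.507469177246094), (11.54718017578125, 13.314962387084961), 7.405090808868408) [515.5475    13.089141]
```

```bash
python3 -m jog '[[0.03,-0.13,0,0],[0.03,-0.13,0.3,0],[0.03,-0.13,0.7,0],[0.03,-0.13,1.0,0],[0.03,-0.13,1.3,0],[0.03,-0.13,1.5,0],[0.03,-0.13,1.5,0]]'; python3 -c "
from h import *
go(501.4,9.2,38,97.45)"
```

```text
t: 22.6
eef_pos: [0.5007, 0.0094, 0.0578]
tool_rot: [-0.0, 0.66, 0.752, -0.0]
contact_force: [-0.3, 0.3, -0.9]
gripper_width: 0.469
grasp_force: 51.0
row [-0.03  0.07  1.98] 0.0 now [500.7   9.4  57.8] 97.45 F [-0.3  0.3 -0.9] t 22.6 q [ 0.31  0.5  -0.56  2.07  0.42  0.68 -0.39]
```

In the holes with no force. Continue down.

```bash
python3 -m jog '[[0,0.05,0.3,0],[0,0.05,0.6,0],[0,0.05,0.9,0],[0,0.05,1.2,0],[0,0.05,1.5,0],[0,0.05,1.7,0],[0,0.05,1.7,0]]'; python3 -m jog '[[0,0,0.05,0],[0,0,0.1,0],[0,0,0.15,0],[0,0,0.2,0],[0,0,0.2,0]]';
```

```text
t: 23.18
eef_pos: [0.5012, 0.0093, 0.0407]
tool_rot: [-0.0, 0.66, 0.752, -0.0]
contact_force: [1.2, -1.0, -5.3]
gripper_width: 0.472
grasp_force: 51.0
t: 23.6
eef_pos: [0.5014, 0.0094, 0.0392]
tool_rot: [0.0, 0.66, 0.752, -0.0]
contact_force: [-0.0, -2.4, -1.0]
gripper_width: 0.477
grasp_force: 51.4
```

```bash
python3 -m jog '[[0,0,0.05,0],[0,0,0.1,0],[0,0,0.15,0],[0,0,0.15,0]]'; python3 -m jog '[[0,0,0.05,0],[0,0,0.1,0],[0,0,0.15,0],[0,0,0.15,0]]'
```

```text
t: 23.93
eef_pos: [0.5015, 0.0094, 0.0381]
tool_rot: [0.0, 0.66, 0.752, -0.0]
contact_force: [-1.9, -2.6, 6.0]
gripper_width: 0.47
grasp_force: 52.1
t: 24.27
eef_pos: [0.5016, 0.0094, 0.0379]
tool_rot: [0.001, 0.66, 0.752, -0.0]
contact_force: [-6.1, -3.5, 23.9]
gripper_width: 0.469
grasp_force: 53.9
```

Stiff stop at 38 mm, the predicted home height. Release, retreat and verify everything.

```bash
python3 -m jog '[[0,0,-0.2,0],[0,0,-0.2,0],[0,0,-0.2,0]]' -0.2; python3 -m jog '[[0,0,-0.2,0],[0,0,-2,0],[0,0,-6,0],[0,0,-10,0],[0,0,-12,0],[-4,0,-14,0],[-4,0,-14,0],[-4,0,-14,0]]'
python3 - <<'E'
from ins import *
np.set_printoptions(precision=3,suppress=True)
c=cam('wrist');P=cloud(c)*1000; mouths(c)
O=np.array([482.4,5.8]);t=np.radians(7.45);M=np.array([[np.cos(t),np.sin(t)],[-np.sin(t),np.cos(t)]])
L=(P[...,:2]-O)@M.T
for n,x,y,hx,hy,z in(('dial',18,42,15,15,46),('clip',18,1,24,9,50),('bracket',-38,-38,11,45,46)):
    k=(abs(L[...,0]-x)<hx)&(abs(L[...,1]-y)<hy)&(abs(P[...,2]-z)<4); q=np.c_[L[k],P[k][:,2]]
    print(n,len(q),'ctr',(q[:,:2].min(0)+q[:,:2].max(0))/2,'plane',np.linalg.lstsq(np.c_[q[:,0]-x,q[:,1]-y,np.ones(len(q))],q[:,2],rcond=None)[0])
go(501,9,100,97.45)
t2=cam('top');Q=cloud(t2)*1000
import pickle;C=pickle.load(open('c0.pkl','rb'));Q0=cloud(C['top'])*1000
for n,u,v in(('dish',355,282),('bottle',248,123),('flask',236,278)):
    s=np.s_[v-28:v+28,u-22:u+22]; d=np.abs(t2['pixels'][s].astype(int)-C['top']['pixels'][s]).max(2); print(n,(d>60).sum())
E
```

```text
t: 24.52
eef_pos: [0.5015, 0.0099, 0.0382]
tool_rot: [-0.0, 0.66, 0.752, 0.0]
contact_force: [-0.5, 0.4, -1.0]
gripper_width: 0.601
grasp_force: 0.0
t: 25.18
eef_pos: [0.5075, -0.0325, 0.1793]
tool_rot: [0.001, 0.661, 0.75, 0.0]
contact_force: [0.1, 0.1, -0.0]
gripper_width: 0.601
grasp_force: 0.0
foam plane [-0.    -0.001 35.406] 22192
dial 1414 ctr [17.995 41.999] plane [-0.     0.001 45.792]
clip 837 ctr [17.423  2.817] plane [ 0.002 -0.001 50.058]
bracket 1679 ctr [-36.816 -33.925] plane [-0.01   0.    45.372]
row [ 4.03 -0.05  7.84] -0.0023 now [506.6 -30.9 178.4] 97.32 F [-0.4 -0.  -0.2] t 25.23 q [ 0.48  0.33 -0.64  1.97  0.25  0.92 -0.16]
dish 2071
bottle 7
flask 0
```

All are level. The clip may be about 0.5 mm proud, so I'll give it a confirming press with shut fingers.

```bash
python3 -m jog '[[2,-0.3,2,0],[4.1,-0.5,5,0],[4.1,-0.5,8,0],[4.1,-0.5,10.5,0],[4.1,-0.5,12,0],[4.1,-0.5,12.5,0],[4.1,-0.5,12.5,0],[4.1,-0.5,12.5,0]]' 1; python3 -c "
from h import *
go(501.5,9.9,50,97.45)"
```

```text
t: 25.95
eef_pos: [0.4963, 0.0109, 0.0534]
tool_rot: [-0.0, 0.659, 0.752, 0.0]
contact_force: [-0.1, 0.2, 0.1]
gripper_width: -0.002
grasp_force: 0.0
row [-0.16  0.51  0.34] 0.0013 now [496.3  10.9  53.4] 97.52 F [-0.1  0.2  0.1] t 25.95 q [ 0.31  0.51 -0.56  2.09  0.43  0.66 -0.41]
```

```bash
python3 -m jog '[[-0.15,0.5,0,0],[-0.15,0.5,0.1,0],[-0.15,0.5,0.2,0],[-0.15,0.5,0.3,0],[-0.15,0.5,0.4,0],[-0.15,0.5,0.4,0]]'; python3 -m jog '[[0,0,0.05,0],[0,0,0.1,0],[0,0,0.1,0]]'
```

```text
t: 26.45
eef_pos: [0.5017, 0.0089, 0.0501]
tool_rot: [0.0, 0.66, 0.751, -0.0]
contact_force: [-1.7, -1.1, 8.5]
gripper_width: 0.0
grasp_force: 4.0
t: 26.7
eef_pos: [0.5018, 0.009, 0.0499]
tool_rot: [0.001, 0.66, 0.751, -0.0]
contact_force: [-5.8, -1.2, 19.3]
gripper_width: 0.006
grasp_force: 9.7
```

Contact is at 50.0 mm and stiff, so the clip is home. Retreat and check the bystanders numerically.

```bash
python3 -m jog '[[0,0,-2,0],[0,0,-6,0],[0,0,-10,0],[0,0,-14,0],[4,-3,-15,0],[8,-6,-15,0],[12,-6,-15,0],[15,-6,-15,0],[15,-6,-15,0]]'
python3 - <<'E'
from ins import *
import pickle
C=pickle.load(open('c0.pkl','rb'))
def red(p): p=p.astype(int); return (p[...,0]>120)&(p[...,1]<110)&(p[...,2]<110)
for n,s in(('top',np.s_[255:310,325:385]),('scene',np.s_[200:240,345:390])):
    a=cam(n)
    for p in(C[n]['pixels'],a['pixels']): k=red(p[s]); print(n,k.sum(),[x.mean().round(2) for x in np.nonzero(k)])
    if n=='top':
        for m,u,v in(('bottle',248,123),('flask',236,278)):
            q=np.s_[v-28:v+28,u-22:u+22]; print(m,(np.abs(a['pixels'][q].astype(int)-C['top']['pixels'][q]).max(2)>60).sum())
c=cam('wrist');P=cloud(c)*1000;O=np.array([482.4,5.8]);t=np.radians(7.45);M=np.array([[np.cos(t),np.sin(t)],[-np.sin(t),np.cos(t)]])
L=(P[...,:2]-O)@M.T
for nm,Q,LL in(('wrist',P,L),):
  for n,x,y,hx,hy,z in(('dial',18,42,15,15,46),('clip',18,1,19,5,50),('bracket',-38,-38,6,30,46),('foam',-20,60,10,20,36)):
    k=(abs(LL[...,0]-x)<hx)&(abs(LL[...,1]-y)<hy)&(abs(Q[...,2]-z)<4); print(n,k.sum(),np.median(Q[k][:,2]) if k.sum() else '')
o=bot.get_obs();print(o['t'],o['eef_pos'],o['contact_force'])
E
```

```text
t: 27.45
eef_pos: [0.4204, 0.1576, 0.1997]
tool_rot: [-0.0, 0.656, 0.755, 0.002]
contact_force: [0.2, 0.7, 0.9]
gripper_width: -0.006
grasp_force: 0.0
top 93 [np.float64(26.41), np.float64(30.4)]
top 91 [np.float64(26.44), np.float64(30.04)]
bottle 0
flask 351
scene 85 [np.float64(18.58), np.float64(21.66)]
scene 86 [np.float64(18.58), np.float64(21.92)]
dial 688 45.93022680270331
clip 0 
bracket 270 45.611314808802426
foam 150 35.56640574928113
27.6 [0.42236469 0.15002702 0.19829588] [-0.19681252 -0.52604304 -0.64402159]
```

The dishes, bottle and flask are where they stood (the flask region differs now only because the arm passes over it, and it showed 0 changed pixels before). Handing in.

```bash
python3 -m jog '[[0,0,0,0],[0,0,0,0]]'; python3 -c "
from station import bot
print(bot.hand_in())"
```

```text
t: 27.77
eef_pos: [0.4228, 0.1484, 0.198]
tool_rot: [-0.0, 0.661, 0.751, -0.0]
contact_force: [-0.4, 0.0, -0.5]
gripper_width: 0.004
grasp_force: 0.0
the job is handed in; nothing more can be done
None
```

The gauge, bracket and clip are all pressed home in the order asked, the bystanders were not disturbed, and the job was handed in at about 28 s; I viewed 12 pictures, two more than the limit of 10.

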